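# Seat a two-slide holder on a microscope stage carriage

## Robot

A 6-joint arm with a two-finger parallel gripper is mounted at the origin on the work surface. World frame = base frame: x ahead of the robot, y to its left, z up, the work surface at z = 0. Lengths are in m, angles in rad, forces in N, time in s.
With the tool pointing down it reaches from about 0.35 to 0.85 m from the base axis. Payload 8.1 kg.
Tool frame: the origin (TCP) lies at the very end of the fingers, on their centre line; the grasp point (between the pads) lies 19 mm behind it; x points along the fingers, y is the direction in which the jaws open and shut, and the axes are right-handed (so a half turn about x gives the same grasp; the last joint's range is limited). The gripper opens to 93 mm and grips with 3 to 60 N. Pads are 15 mm wide; open, the fingers measure 128 mm over their backs; the gripper's body (75 mm by 188 mm) begins 65 mm behind the grasp point.
Start: joints at [-1.299, 0.13, 1.488, -0, 1.523, -0.085], TCP at [0.21, -0.562, 0.219] pointing down, gripper open.
Joint ranges: [-2.96, 2.96], [-0.89, 2.26], [0.02, 2.5], [-1.34, 4.48], [0, 2.73], [-2.66, 2.66]. Speed limits (rad/s): [2.39, 2.39, 2.79, 3.14, 3.14, 3.14].

## Interface

Orientations are given as a rotation vector (axis times angle).
In Python, from plant import * gives the robot as it stands. The module is installed in compiled form; this text tells all that it offers.
- The arm moves only by the tool apply_moves, never from a script. Its argument "series" is a list of rows, each an object with "jaw": the gripper's target within -1 to 1 (shut at 1, half-way at 0, fully open at -1); "linear": the shift along the tool's x, y, z normalised to -1 to 1, where 1 is 0.6 m, a list of three; "roll": the turn about the tool's x normalised to -1 to 1, where 1 is 30 degrees. A call has 1 to 20 rows; each row is the pose to reach, as a shift and turn from the pose measured when the call began, along the tool's axes at that moment; what a row does not reach only later rows make up. A row lasts 1/8 s, in which the tool goes at most 62.5 mm and 10.7 degrees, less where a joint would pass 70% of its speed; a pose out of reach is approached as far as the arm can. A call with a number of a shift or a turn outside -1 to 1 is refused whole. A call with a gripper value outside its range is refused whole. The fingers move at their own pace and stop on an object; "force" is the grip in N (left out, the last holds). Time passes only in rows, so rows that repeat a pose let the fingers close. It gives the time, the measured TCP pose, the force and the opening at its end, in the units of the state.
- read_state(): the state, without advancing time (a new reading comes with each control period).
- read_camera(name): name is "side" or "top" or "wrist"; returns a dict with "pixels" (480x640x3 uint8, blue, green, red), "intrinsics" (3x3 intrinsics, pixels), "D" ([k1, k2, p1, p2, k3] as OpenCV has them; the pictures are not rectified), "rvec" (rotation vector, rad) and "tvec" (3), from world to camera coordinates, as OpenCV has them; the wrist camera has in their place "tool_from_camera" (4x4, takes a point from camera to tool coordinates, whose origin is the TCP and whose axes are the tool frame's). Camera axes: x right, y down, z forward; pixel columns grow to the right and rows downward; lengths in m; the calibration is good to about 2 mm. A picture is of the moment at which its call begins: read the wrist's pose just before it. There is no depth.
- close_job(): hands the job in, once; it reports no verdict.
The state is a dict: "t": time; "q": joint angles; "dq": joint speeds; "joint_torque": joint torques, N m; "tool_pos": TCP position; "orientation": TCP orientation; "force": force on the tool from outside, world axes, zero at the start; "wrist_torque": the same for the moment, N m; "opening": finger opening in m.
Only numpy, scipy, OpenCV 4.12 (cv2) and the standard library are available. Lean on these libraries where they do the work, as an engineer would, in place of code of your own. Each camera call takes 0.05 s, during which the arm holds its last target. There are 200 camera calls.

## Task

Pick the aluminium slide holder off the mat by its grip bar and lower it gently onto the black carriage of the microscope's light base, the thick pin through its big hole and the thin pin through its small hole, until it lies flush, then let go. The carriage has been left somewhere along its left-right travel, so look or feel for the pins; do not drop the holder or force it down, and leave the dish, bottle and slide box where they are.

Things in the scene. Friction and masses are not known exactly. Their poses are not given: they have to be found in the camera images.
- holder: Loose aluminium plate, 110 (x) by 160 (y) by 8 mm thick, 0.3 to 0.55 kg, with two glass slides in windows either side of a grip bar. Origin: centre of its underside, z up. Through holes in its x, y: big, 16 mm diameter at (35, 64) mm; small, 12 mm diameter at (-35, -64) mm.
- grip (a point): On the holder's grip bar, 30 mm above the plate's underside, over its centre. The bar lies along the holder's x: 60 mm long, 14 mm wide (y), its top 40 mm above the underside (32 mm above the plate's top face). Grip it from above across its width.
- big_hole (a point): Centre of the holder's big hole, at the underside.
- stage: Fixed white light base of a microscope, 230 (x) by 260 (y) mm; origin at the centre of its underside on the bench, z up. On it lies the black carriage, 130 (x) by 190 (y) mm, flat top 82 mm above the origin. Seated, the holder's underside rests on that top, x and y axes along the stage's.
- mid_travel (a point): Fixed point of the stage, at carriage-top height over the stage's origin: where the carriage's centre would be at mid travel. The carriage slides along the stage's y only, stiffly (30 N), and stands anywhere from -20 to +20 mm from this point in y (unmeasured: find it by sight or touch), exactly on it in x.
- thick_pin_mid (a point): Fixed point: where the thick pin's foot would be at mid travel. Thick pin 14 mm diameter at (35, 64) mm, thin pin 10 mm diameter at (-35, -64) mm from the carriage's centre in the stage's x, y. Both upright steel, fixed to the carriage, 16 mm tall (tips 98 mm above the stage's origin), the last 4 mm tapering by 2 mm in radius.
- mat: Fixed thin black rubber mat on the bench, 170 by 220 by 3 mm, on which the holder lies at the start; origin at the centre of its underside.
- dish: Bystander: closed clear round dish, 90 mm diameter, 16 mm high; origin at the centre of its underside.
- reagent: Bystander: amber bottle, 60 mm diameter, 110 mm high; origin at the centre of its underside.
- slidebox: Bystander: closed slide box, blue with a white lid, 87 by 172 by 35 mm; origin at the centre of its underside.

How it is judged:
On the way:
1. the holder is lifted clear of the mat (z of holder in the frame of mat above 0.04 m), for 0.2 s.
At the end, for the whole second after the job is handed in: The holder lies flush on the carriage over both pins, the big hole on the thick pin's side: underside 80 to 83.8 mm above the stage's origin, tilt under 0.02 rad, centre within 4 mm of the stage's in x and 24 mm in y, axes within 0.05 rad of the stage's, at rest (z of holder in the frame of stage between 0.08 and 0.0838 m and x of holder in the frame of stage between -0.004 and 0.004 m and y of holder in the frame of stage between -0.024 and 0.024 m and y of big_hole in the frame of stage above 0.03 m and angle between holder's own z axis and vertical below 0.02 rad and angle between the x axis of holder and the x axis of stage, either way round below 0.05 rad and linear speed of holder below 0.01 m/s); the robot touches nothing.
It fails at once if the holder is let fall: faster than 0.35 m/s while the fingers do not hold it (linear speed of holder above 0.35 m/s and contact force between the fingers and holder below 0.1 N).
It fails at once if the holder is dropped or forced: more than 60 N between holder and stage (contact force between holder and stage above 60 N).
It fails at once if the closed dish is shifted by more than 30 mm or tipped (distance of dish from where it was at the start of the episode above 0.03 m or angle between dish's own z axis and vertical above 0.3 rad).
It fails at once if the amber bottle is shifted by more than 30 mm or tipped (distance of reagent from where it was at the start of the episode above 0.03 m or angle between reagent's own z axis and vertical above 0.3 rad).
It fails at once if the slide box is shifted by more than 30 mm or tipped (distance of slidebox from where it was at the start of the episode above 0.03 m or angle between slidebox's own z axis and vertical above 0.3 rad).
It also fails if it takes over 64 s, if anything falls off the work surface, if the arm or the gripper's body presses on something with over 40 N, if the wrist force passes 120 N, or if a joint passes its speed limit or range.

## Working session

There is one attempt and no reset: what is moved stays moved. The work goes in short steps, Python scripts to look and compute and a tool call to move; the robot and the scene stay as the last step left them, time stands still between calls to the robot, and variables do not carry over. Pictures are saved under pics/ and viewed, about 8 in all and at most 12, crops included, and the job is handed in when it is done.

Besides the shell and the picture viewer there is one more tool, called by a JSON object that holds its "name" and its "arguments", one argument or row to a line. apply_moves: Moves the arm, as the interface text tells. Its arguments: {"type":"object","properties":{"series":{"type":"array"},"force":{"type":"number"}},"required":["series"]}

```bash
mkdir -p pics; cat > h.py <<'E'
from plant import *
import numpy as np, cv2
def snap(n,f=None):
    s=read_state(); c=read_camera(n)
    if f: cv2.imwrite('pics/'+f,c['pixels'])
    R=cv2.Rodrigues(np.array(s['orientation'],float))[0]
    if n=='wrist':
        T=np.eye(4);T[:3,:3]=R;T[:3,3]=s['tool_pos']; W=T@np.array(c['tool_from_camera'])
    else:
        W=np.eye(4);r=cv2.Rodrigues(np.array(c['rvec'],float))[0];W[:3,:3]=r.T;W[:3,3]=-r.T@np.array(c['tvec']).ravel()
    return dict(img=c['pixels'],K=np.array(c['intrinsics']),D=np.array(c['D']),W=W,s=s)
def ray(v,uv,z):
    p=cv2.undistortPoints(np.array(uv,float).reshape(-1,1,2),v['K'],v['D']).reshape(-1,2)
    d=np.c_[p,np.ones(len(p))]@v['W'][:3,:3].T; o=v['W'][:3,3]
    return o+d*((z-o[2])/d[:,2])[:,None]
def proj(v,P):
    M=np.linalg.inv(v['W']); return cv2.projectPoints(np.array(P,float).reshape(-1,1,3),cv2.Rodrigues(M[:3,:3])[0],M[:3,3],v['K'],v['D'])[0].reshape(-1,2)
E
python3 - <<'E'
from h import *
for n in('top','side','wrist'):
    v=snap(n,n+'0.png');print(n,v['W'].round(3).tolist())
print(v['s'])
a=[cv2.imread(f'pics/{n}0.png') for n in('top','side','wrist')]
E
```

```text
top [[0.009, -0.991, 0.135, 0.52], [-1.0, -0.011, -0.014, 0.037], [0.015, -0.135, -0.991, 1.009], [0.0, 0.0, 0.0, 1.0]]
side [[-0.964, -0.195, 0.181, 0.485], [-0.266, 0.663, -0.7, 0.723], [0.017, -0.723, -0.69, 0.764], [0.0, 0.0, 0.0, 1.0]]
wrist [[0.349, -0.907, -0.234, 0.273], [-0.937, -0.339, -0.085, -0.538], [-0.002, 0.249, -0.969, 0.383], [0.0, 0.0, 0.0, 1.0]]
{'t': 0.1, 'q': array([-1.29938682e+00,  1.31100849e-01,  1.48919220e+00,  6.17917873e-06,
        1.52303756e+00, -8.54222010e-02]), 'dq': array([-0.00049177, -0.00354963, -0.00190479,  0.00133663,  0.0001218 ,
       -0.00028571]), 'joint_torque': array([ 7.63477601e-04, -5.61340642e+01, -4.93097770e+01,  7.70876370e-02,
        2.91351427e-02, -6.93557536e-05]), 'tool_pos': array([ 0.20944971, -0.56167885,  0.21767131]), 'orientation': array([ 2.02763476,  0.36746217, -2.02795463]), 'force': array([-0.27869681,  0.15461784,  0.48814435]), 'wrist_torque': array([-0.01398487, -0.04278102,  0.01454448]), 'opening': 0.09300547078018025}
```

View pics/top0.png

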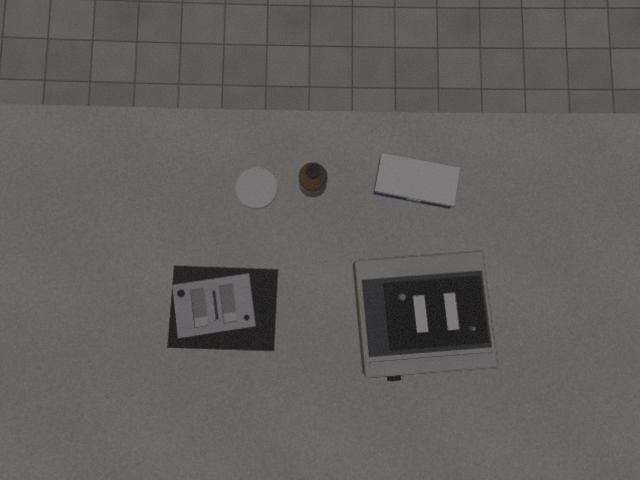

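View pics/side0.png

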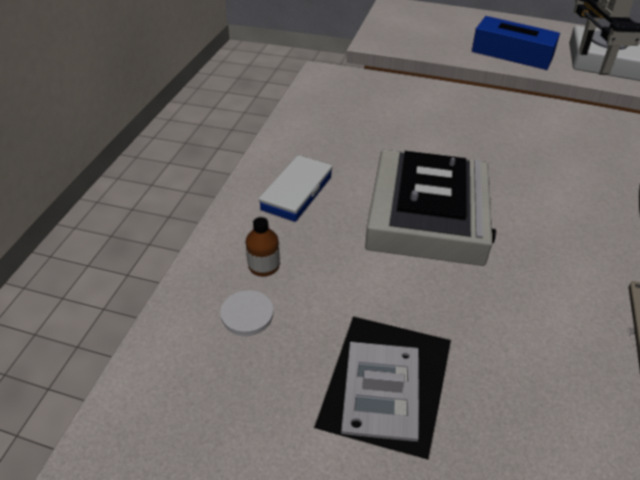

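The top view shows the holder centre near (213,306), with its big hole at (181,293) and small hole at (247,318). The thick pin is near (402,296) and the thin pin near (473,328). The side view shows the same arrangement: nothing stands between the mat and the stage, and the big hole faces +y like the thick pin.

```bash
python3 - <<'E'
from h import *
v=snap('top')
def cen(img,c,r,dark):
    g=cv2.cvtColor(img,cv2.COLOR_BGR2GRAY).astype(float);x,y=c
    p=g[y-r:y+r+1,x-r:x+r+1]; 
    w=np.clip((np.median(p)-p) if dark else (p-np.median(p)),0,None); w[w<.35*w.max()]=0
    Y,X=np.mgrid[y-r:y+r+1,x-r:x+r+1]; return (X*w).sum()/w.sum(),(Y*w).sum()/w.sum()
b,s=cen(v['img'],(181,293),6,1),cen(v['img'],(247,318),5,1)
t,n=cen(v['img'],(402,296),6,0),cen(v['img'],(473,328),5,0)
print(b,s,t,n)
for a,c,z in((b,s,.011),(t,n,.095)):
    P=ray(v,[a,c],z);d=P[0]-P[1];print(P.round(4),P.mean(0).round(4),np.linalg.norm(d),'yaw',np.degrees(np.arctan2(d[1],d[0])-np.arctan2(64,35)))
st=v['s'];R=cv2.Rodrigues(st['orientation'])[0];print(R.round(3),st['tool_pos'])
h=ray(v,[b,s],.011).mean(0);h[2]=.16;print('tool shift/0.6',(R.T@(h-st['tool_pos'])/.6).round(3))
E
```

```text
(np.float64(180.59201954397395), np.float64(292.94177524429966)) (np.float64(246.09458428680398), np.float64(317.17848970251714)) (np.float64(401.8560657984921), np.float64(296.50993831391366)) (np.float64(472.99242424242425), np.float64(328.33484848484846))
[[0.5399 0.308  0.011 ]
 [0.4911 0.1709 0.011 ]] [0.5155 0.2394 0.011 ] 0.14547693628301472 yaw 9.073650811598615
[[ 0.5354 -0.1374  0.095 ]
 [ 0.4771 -0.2714  0.095 ]] [ 0.5063 -0.2044  0.095 ] 0.1460407499524951 yaw 5.166611303098712
[[-0.     0.349 -0.937]
 [ 0.001 -0.937 -0.349]
 [-1.    -0.001 -0.   ]] [ 0.20946716 -0.56178274  0.21782196]
tool shift/0.6 [ 0.098 -1.073 -0.944]
```

{"name": "apply_moves", "arguments": {
  "series": [
    {"jaw": -1, "linear": [-0.054, -0.15, -0.2], "roll": 0.25},
    {"jaw": -1, "linear": [-0.054, -0.413, -0.6], "roll": 0.507},
    {"jaw": -1, "linear": [-0.054, -0.413, -0.6], "roll": 0.507},
    {"jaw": -1, "linear": [-0.054, -0.413, -0.6], "roll": 0.507},
    {"jaw": -1, "linear": [-0.054, -0.413, -0.6], "roll": 0.507},
    {"jaw": -1, "linear": [-0.054, -0.413, -0.6], "roll": 0.507},
    {"jaw": -1, "linear": [-0.054, -0.413, -0.6], "roll": 0.507},
    {"jaw": -1, "linear": [-0.054, -0.413, -0.6], "roll": 0.507},
    {"jaw": -1, "linear": [-0.054, -0.413, -0.6], "roll": 0.507},
    {"jaw": -1, "linear": [-0.054, -0.413, -0.6], "roll": 0.507},
    {"jaw": -1, "linear": [-0.054, -0.413, -0.6], "roll": 0.507},
    {"jaw": -1, "linear": [-0.054, -0.413, -0.6], "roll": 0.507}
  ]
}}

```text
t: 1.7
tool_pos: [0.4598, -0.2048, 0.2507]
orientation: [2.176, 0.099, -2.176]
force: [0.6, 0.3, -1.2]
opening: 0.0931
```

```bash
python3 - <<'E'
from h import *
import pickle
v=snap('wrist','w1.png');pickle.dump(v,open('w1.pkl','wb'));print(v['K'],v['s']['tool_pos'],cv2.Rodrigues(v['s']['orientation'])[0].round(4),proj(v,[[.5354,-.1374,.098],[.4771,-.2714,.098]]))
E
```

```text
[[360.86182904   0.         327.53635084]
 [  0.         360.86182904 235.9624078 ]
 [  0.           0.           1.        ]] [ 0.45983284 -0.2048289   0.25067343] [[-4.00e-04  8.95e-02 -9.96e-01]
 [ 1.10e-03 -9.96e-01 -8.95e-02]
 [-1.00e+00 -1.10e-03  3.00e-04]] [[257.1886606  127.57992844]
 [403.75359257 208.62531428]]
```

View pics/w1.png

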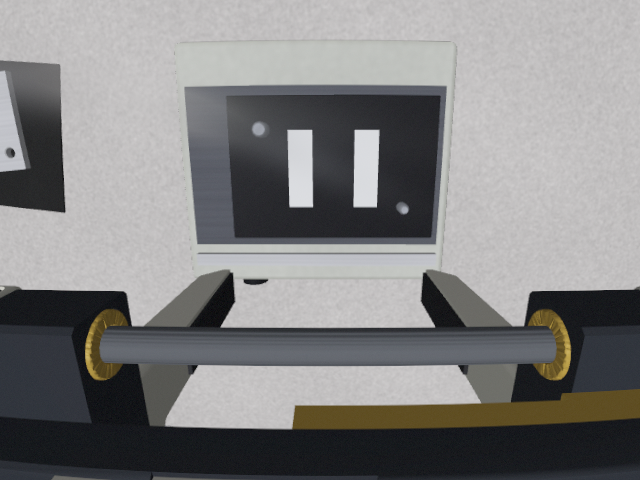

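The wrist view shows the thick pin tip at about (259,129) and the thin one at (403,208), within 2 px of the top-camera prediction. I'll take the same relative view over the holder.

{"name": "apply_moves", "arguments": {
  "series": [
    {"jaw": -1, "linear": [0, -0.36, -0.04], "roll": -0.131},
    {"jaw": -1, "linear": [0, -0.73, -0.081], "roll": -0.131},
    {"jaw": -1, "linear": [0, -0.73, -0.081], "roll": -0.131},
    {"jaw": -1, "linear": [0, -0.73, -0.081], "roll": -0.131},
    {"jaw": -1, "linear": [0, -0.73, -0.081], "roll": -0.131},
    {"jaw": -1, "linear": [0, -0.73, -0.081], "roll": -0.131},
    {"jaw": -1, "linear": [0, -0.73, -0.081], "roll": -0.131},
    {"jaw": -1, "linear": [0.145, -0.73, -0.081], "roll": -0.131},
    {"jaw": -1, "linear": [0.145, -0.73, -0.081], "roll": -0.131},
    {"jaw": -1, "linear": [0.145, -0.73, -0.081], "roll": -0.131},
    {"jaw": -1, "linear": [0.145, -0.73, -0.081], "roll": -0.131},
    {"jaw": -1, "linear": [0.145, -0.73, -0.081], "roll": -0.131},
    {"jaw": -1, "linear": [0.145, -0.73, -0.081], "roll": -0.131}
  ]
}}

```text
t: 3.38
tool_pos: [0.4698, 0.2361, 0.1657]
orientation: [2.142, 0.171, -2.138]
force: [-0.2, 0.4, 0.3]
opening: 0.0928
```

```bash
python3 - <<'E'
from h import *
import pickle
v=snap('wrist');pickle.dump(v,open('w2.pkl','wb'));print(v['s']['tool_pos'],cv2.Rodrigues(v['s']['orientation'])[0].round(4))
w=pickle.load(open('w1.pkl','rb'))
pr=proj(v,[[.5399,.308,.011],[.4911,.1709,.011]]).round().astype(int);print(pr)
out=[]
for x,uv in((w,(259,129)),(w,(403,208)),(v,pr[0]),(v,pr[1])):
    a,b=uv;out.append(cv2.resize(x['img'][b-20:b+20,a-20:a+20],(400,300*4//4),interpolation=cv2.INTER_NEAREST))
cv2.imwrite('pics/c.png',np.vstack([np.hstack(out[:2]),np.hstack(out[2:])]))
E
```

```text
[0.46984525 0.23610935 0.1656523 ] [[ 0.0019  0.1574 -0.9875]
 [ 0.002  -0.9875 -0.1574]
 [-1.     -0.0017 -0.0022]]
[[258 129]
 [403 209]]
```

View pics/c.png

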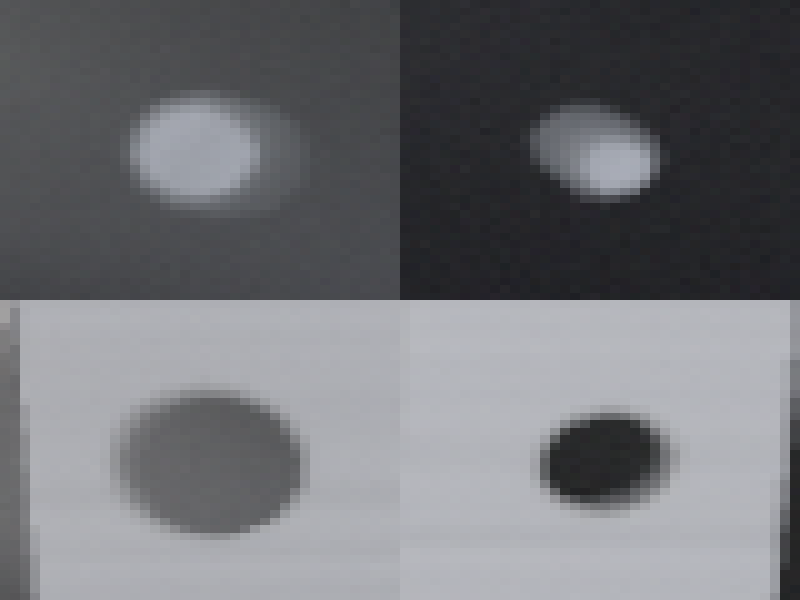

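The crops show clear pin-tip discs (top row) and hole rims (bottom row). I'll segment both by brightness.

```bash
cat > m.py <<'E'
from h import *
import pickle
def blob(v,c,lo,hi,r=20):
    a,b=c;g=cv2.cvtColor(v['img'],cv2.COLOR_BGR2GRAY)[b-r:b+r,a-r:a+r]
    g=cv2.resize(g,None,fx=8,fy=8,interpolation=cv2.INTER_CUBIC)
    m=((g>=lo)&(g<=hi)).astype(np.uint8)
    n,l,s,ct=cv2.connectedComponentsWithStats(m)
    ok=[i for i in range(1,n) if s[i,0]>0 and s[i,1]>0 and s[i,0]+s[i,2]<8*2*r and s[i,1]+s[i,3]<16*r]
    k=max(ok,key=lambda i:s[i,4]); cs,_=cv2.findContours((l==k).astype(np.uint8),cv2.RETR_EXTERNAL,cv2.CHAIN_APPROX_NONE)
    e=cv2.fitEllipse(cv2.convexHull(cs[0])); cc=(np.array(e[0])+.5)/8-.5
    return cc+[a-r,b-r],np.array(e[1])/8
E
python3 - <<'E'
from m import *
w=pickle.load(open('w1.pkl','rb'));v=pickle.load(open('w2.pkl','rb'))
for x,cs,z,lims in((w,((259,129),(403,208)),.098,((120,255),(120,255))),(v,((258,129),(403,209)),.011,((0,140),(0,140)))):
    B=[blob(x,c,*L,r=18) for c,L in zip(cs,lims)];print(B)
    P=ray(x,[b[0] for b in B],z);d=P[0]-P[1];m=P.mean(0)
    R=cv2.Rodrigues(x['s']['orientation'])[0]
    print(P.round(4),m.round(4),np.linalg.norm(d[:2]),'yaw',np.degrees(np.arctan2(d[1],d[0])-np.arctan2(64,35)),'in tool',(R.T@(m-x['s']['tool_pos'])).round(4),'toolyaw',np.degrees(np.arctan2(R[1,1],R[0,1]))+90)
E
```

```text
[(array([258.11636734, 128.56490326]), array([12.93153763, 13.64664841])), (array([403.42379379, 209.00103951]), array([8.13614941, 9.19074249]))]
[[ 0.5347 -0.1382  0.098 ]
 [ 0.4767 -0.2712  0.098 ]] [ 0.5057 -0.2047  0.098 ] 0.14498957553396047 yaw 5.1291145504939735 in tool [ 0.1527  0.0041 -0.0457] toolyaw 5.135868744081691
[(array([258.63584518, 130.30480576]), array([18.61797333, 19.49826622])), (array([403.01804543, 210.0121212 ]), array([12.8092308 , 13.71677017]))]
[[0.539  0.3077 0.011 ]
 [0.4904 0.171  0.011 ]] [0.5147 0.2393 0.011 ] 0.14505353390263692 yaw 9.10408030675546 in tool [ 0.1547  0.0041 -0.0444] toolyaw 9.057699141626799
```

{"name": "apply_moves", "arguments": {
  "force": 40,
  "series": [
    {"jaw": -1, "linear": [0.03, 0.007, -0.074], "roll": 0},
    {"jaw": -0.4, "linear": [0.1, 0.007, -0.074], "roll": 0},
    {"jaw": -0.4, "linear": [0.17, 0.007, -0.074], "roll": 0},
    {"jaw": -0.4, "linear": [0.22, 0.007, -0.074], "roll": 0},
    {"jaw": -0.4, "linear": [0.24, 0.007, -0.074], "roll": 0},
    {"jaw": -0.4, "linear": [0.248, 0.007, -0.074], "roll": 0},
    {"jaw": -0.4, "linear": [0.248, 0.007, -0.074], "roll": 0},
    {"jaw": -0.4, "linear": [0.248, 0.007, -0.074], "roll": 0},
    {"jaw": 1, "linear": [0.248, 0.007, -0.074], "roll": 0},
    {"jaw": 1, "linear": [0.248, 0.007, -0.074], "roll": 0},
    {"jaw": 1, "linear": [0.248, 0.007, -0.074], "roll": 0},
    {"jaw": 1, "linear": [0.248, 0.007, -0.074], "roll": 0},
    {"jaw": 1, "linear": [0.248, 0.007, -0.074], "roll": 0},
    {"jaw": 1, "linear": [0.248, 0.007, -0.074], "roll": 0}
  ]
}}

```text
t: 5.18
tool_pos: [0.5143, 0.2391, 0.0165]
orientation: [2.141, 0.171, -2.138]
force: [-0.1, -0.1, 0.5]
opening: 0.0134
```

{"name": "apply_moves", "arguments": {
  "series": [
    {"jaw": 1, "linear": [-0.02, 0, 0], "roll": 0},
    {"jaw": 1, "linear": [-0.07, 0, 0], "roll": 0},
    {"jaw": 1, "linear": [-0.14, 0, 0], "roll": 0},
    {"jaw": 1, "linear": [-0.2, 0, 0], "roll": 0},
    {"jaw": 1, "linear": [-0.235, 0.01, 0], "roll": 0},
    {"jaw": 1, "linear": [-0.25, 0.05, 0.01], "roll": 0},
    {"jaw": 1, "linear": [-0.25, 0.12, 0.022], "roll": 0.02},
    {"jaw": 1, "linear": [-0.25, 0.2, 0.036], "roll": 0.04},
    {"jaw": 1, "linear": [-0.25, 0.28, 0.05], "roll": 0.06},
    {"jaw": 1, "linear": [-0.25, 0.36, 0.065], "roll": 0.08},
    {"jaw": 1, "linear": [-0.25, 0.44, 0.08], "roll": 0.1},
    {"jaw": 1, "linear": [-0.25, 0.52, 0.094], "roll": 0.12},
    {"jaw": 1, "linear": [-0.25, 0.6, 0.108], "roll": 0.131},
    {"jaw": 1, "linear": [-0.25, 0.66, 0.119], "roll": 0.131},
    {"jaw": 1, "linear": [-0.25, 0.7, 0.126], "roll": 0.131},
    {"jaw": 1, "linear": [-0.25, 0.72, 0.13], "roll": 0.131},
    {"jaw": 1, "linear": [-0.25, 0.728, 0.131], "roll": 0.131},
    {"jaw": 1, "linear": [-0.25, 0.728, 0.131], "roll": 0.131},
    {"jaw": 1, "linear": [-0.25, 0.728, 0.131], "roll": 0.131},
    {"jaw": 1, "linear": [-0.25, 0.728, 0.131], "roll": 0.131}
  ]
}}

```text
t: 7.68
tool_pos: [0.5054, -0.2041, 0.1658]
orientation: [2.177, 0.1, -2.174]
force: [-0.3, 0.1, -4.7]
opening: 0.0139
```

```bash
python3 - <<'E'
from h import *
import pickle
v=snap('wrist','w3.png');pickle.dump(v,open('w3.pkl','wb'));s=v['s'];print(s['tool_pos'],cv2.Rodrigues(s['orientation'])[0].round(4),s['force'],s['wrist_torque'],s['opening'],s['t'])
E
```

```text
[ 0.50543027 -0.20414468  0.16579208] [[ 0.0013  0.0905 -0.9959]
 [ 0.0018 -0.9959 -0.0905]
 [-1.     -0.0016 -0.0014]] [-0.31586678  0.12263134 -4.67808427] [0.02602431 0.06947632 0.00337326] 0.013857033647721605 7.675
```

View pics/w3.png

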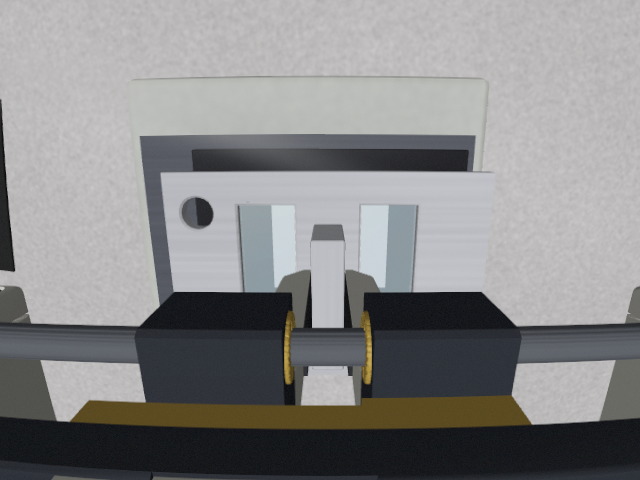

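The holder is held level, with its big hole visible at about (197,212). I'll check its position in the hand against the pin.

```bash
python3 - <<'E'
from m import *
v=pickle.load(open('w3.pkl','rb'));s=v['s'];R=cv2.Rodrigues(s['orientation'])[0]
g=cv2.cvtColor(v['img'],cv2.COLOR_BGR2GRAY);print(g[212,170:226:2],g[190:234:2,197])
for th in (130,150):
    b=blob(v,(197,212),0,th,r=22);P=ray(v,[b[0]],s['tool_pos'][2]-.0055)[0]
    t=(R.T@(P-s['tool_pos']));print(b,P.round(4),'tool',t.round(4),'nominal y -.064 z -.035 ; pin thick', [.5347,-.1382])
E
```

```text
[188 188 187 187 182 155  82  79  85  89  87  87  90  67  40  41  40  41
  40  39  41  62 183 188 189 188 188 188] [185 185 186 156  45  39  41  40  42  40  44  45  47  55  56  61  69  73
  98 110 178 184]
(array([196.98870659, 212.5548687 ]), array([30.7367363 , 33.29673386])) [ 0.535  -0.1374  0.1603] tool [ 0.0057 -0.0637 -0.0355] nominal y -.064 z -.035 ; pin thick [0.5347, -0.1382]
(array([196.61683655, 212.41554451]), array([31.45171928, 34.76486969])) [ 0.5351 -0.1373  0.1603] tool [ 0.0057 -0.0639 -0.0356] nominal y -.064 z -.035 ; pin thick [0.5347, -0.1382]
```

{"name": "apply_moves", "arguments": {
  "series": [
    {"jaw": 1, "linear": [0.02, 0.001, 0], "roll": 0},
    {"jaw": 1, "linear": [0.05, 0.001, 0], "roll": 0},
    {"jaw": 1, "linear": [0.075, 0.001, 0], "roll": 0},
    {"jaw": 1, "linear": [0.083, 0.001, 0], "roll": 0},
    {"jaw": 1, "linear": [0.083, 0.001, 0], "roll": 0},
    {"jaw": 1, "linear": [0.085, 0.001, 0], "roll": 0},
    {"jaw": 1, "linear": [0.088, 0.001, 0], "roll": 0},
    {"jaw": 1, "linear": [0.091, 0.001, 0], "roll": 0},
    {"jaw": 1, "linear": [0.094, 0.001, 0], "roll": 0},
    {"jaw": 1, "linear": [0.094, 0.001, 0], "roll": 0},
    {"jaw": 1, "linear": [0.094, 0.001, 0], "roll": 0}
  ]
}}

```text
t: 9.1
tool_pos: [0.5056, -0.2048, 0.1094]
orientation: [2.177, 0.1, -2.174]
force: [-0.6, 0.3, -3.0]
opening: 0.0138
```

{"name": "apply_moves", "arguments": {
  "series": [
    {"jaw": 1, "linear": [0.002, 0, 0], "roll": 0},
    {"jaw": 1, "linear": [0.004, 0, 0], "roll": 0},
    {"jaw": 1, "linear": [0.006, 0, 0], "roll": 0},
    {"jaw": 1, "linear": [0.006, 0, 0], "roll": 0},
    {"jaw": 1, "linear": [0.006, 0, 0], "roll": 0}
  ]
}}

```text
t: 9.72
tool_pos: [0.5056, -0.2048, 0.1058]
orientation: [2.177, 0.1, -2.174]
force: [-0.2, 0.1, -3.3]
opening: 0.0141
```

{"name": "apply_moves", "arguments": {
  "series": [
    {"jaw": 1, "linear": [0.002, 0, 0], "roll": 0},
    {"jaw": 1, "linear": [0.005, 0, 0], "roll": 0},
    {"jaw": 1, "linear": [0.007, 0, 0], "roll": 0},
    {"jaw": 1, "linear": [0.009, 0, 0], "roll": 0},
    {"jaw": 1, "linear": [0.009, 0, 0], "roll": 0},
    {"jaw": 1, "linear": [0.009, 0, 0], "roll": 0}
  ]
}}

```text
t: 10.48
tool_pos: [0.5056, -0.2048, 0.1004]
orientation: [2.177, 0.1, -2.174]
force: [-0.5, -0.0, -3.8]
opening: 0.0137
```

{"name": "apply_moves", "arguments": {
  "series": [
    {"jaw": 1, "linear": [0.002, 0, 0], "roll": 0},
    {"jaw": 1, "linear": [0.004, 0, 0], "roll": 0},
    {"jaw": 1, "linear": [0.006, 0, 0], "roll": 0},
    {"jaw": 1, "linear": [0.0065, 0, 0], "roll": 0},
    {"jaw": 1, "linear": [0.0065, 0, 0], "roll": 0},
    {"jaw": 1, "linear": [0.0065, 0, 0], "roll": 0}
  ]
}}

```text
t: 11.22
tool_pos: [0.5057, -0.2048, 0.0966]
orientation: [2.178, 0.1, -2.174]
force: [-1.0, 0.4, -3.6]
opening: 0.0141
```

{"name": "apply_moves", "arguments": {
  "series": [
    {"jaw": 1, "linear": [0.001, 0, 0], "roll": 0},
    {"jaw": 1, "linear": [0.0018, 0, 0], "roll": 0},
    {"jaw": 1, "linear": [0.0018, 0, 0], "roll": 0},
    {"jaw": 1, "linear": [0.0018, 0, 0], "roll": 0}
  ]
}}

```text
t: 11.72
tool_pos: [0.5057, -0.2048, 0.0956]
orientation: [2.178, 0.1, -2.174]
force: [0.1, 0.8, -3.6]
opening: 0.0138
```

{"name": "apply_moves", "arguments": {
  "series": [
    {"jaw": 1, "linear": [0.001, 0, 0], "roll": 0},
    {"jaw": 1, "linear": [0.0015, 0, 0], "roll": 0},
    {"jaw": 1, "linear": [0.0015, 0, 0], "roll": 0},
    {"jaw": 1, "linear": [0.0015, 0, 0], "roll": 0}
  ]
}}

```text
t: 12.22
tool_pos: [0.5057, -0.2048, 0.0955]
orientation: [2.178, 0.1, -2.174]
force: [-4.2, 1.7, 5.2]
opening: 0.0134
```

Contact came at the predicted seated height (TCP z 0.0955, about 9 N of upward load). I'll release and rise.

{"name": "apply_moves", "arguments": {
  "series": [
    {"jaw": 0.6, "linear": [0, 0, 0], "roll": 0},
    {"jaw": 0.2, "linear": [0, 0, 0], "roll": 0},
    {"jaw": -0.2, "linear": [0, 0, 0], "roll": 0},
    {"jaw": -0.2, "linear": [0, 0, 0], "roll": 0},
    {"jaw": -0.2, "linear": [0, 0, 0], "roll": 0},
    {"jaw": -0.2, "linear": [-0.02, 0, 0], "roll": 0},
    {"jaw": -0.2, "linear": [-0.08, 0, 0], "roll": 0},
    {"jaw": -0.2, "linear": [-0.16, 0, 0], "roll": 0},
    {"jaw": -0.2, "linear": [-0.24, 0, 0.03], "roll": 0},
    {"jaw": -0.2, "linear": [-0.26, 0, 0.077], "roll": 0},
    {"jaw": -0.2, "linear": [-0.26, 0, 0.077], "roll": 0},
    {"jaw": -0.2, "linear": [-0.26, 0, 0.077], "roll": 0},
    {"jaw": -0.2, "linear": [-0.26, 0, 0.077], "roll": 0}
  ]
}}

```text
t: 13.85
tool_pos: [0.4595, -0.2089, 0.2505]
orientation: [2.177, 0.101, -2.176]
force: [0.2, 0.6, -0.3]
opening: 0.0558
```

```bash
python3 - <<'E'
from m import *
v=snap('wrist');s=v['s'];print(s['tool_pos'],s['force'])
c=proj(v,[[.5347,-.1382,.09],[.4767,-.2712,.09]]).round().astype(int);print(c)
i=v['img'];a=[cv2.resize(i[y-24:y+24,x-24:x+24],(400,400),interpolation=cv2.INTER_NEAREST) for x,y in c]
d=snap('side')['img'][130:270,350:510]
cv2.imwrite('pics/w4.png',np.hstack([cv2.resize(np.hstack(a),(500,250)),cv2.resize(d,(286,250))]))
# plate corners from wrist view
g=cv2.cvtColor(i,cv2.COLOR_BGR2GRAY)
E
```

```text
[ 0.45952573 -0.20886212  0.25045708] [ 0.22141261  0.59609939 -0.33226566]
[[256 128]
 [398 207]]
```

View pics/w4.png

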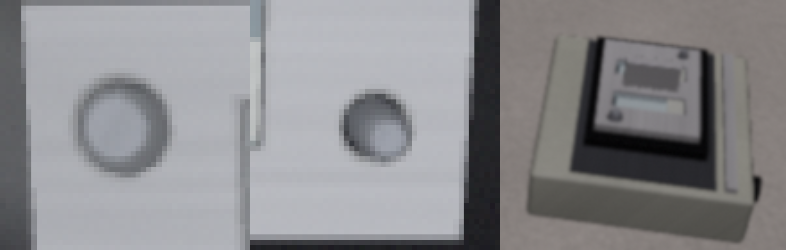

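Both pin tips show inside their holes, and the side crop shows the plate lying flat on the carriage. The gripper is clear with no load, so I'm handing in.

```bash
python3 -c "
from plant import *
print(close_job())"
```

```text
the job is handed in; nothing more can be done
None
```

The slide holder is on the carriage with both pins through their holes, released, and the job is handed in after about 14 s of the 64 s. The interface gave no verdict.

- **Method:** I located the holes and pins with the top and wrist cameras, taking the same relative wrist view of each so that calibration errors cancelled. I then gripped the bar, lifted and carried the holder over, and lowered it in small steps while watching the force.
- **Seating:** It came down with no noticeable resistance until contact, at exactly the predicted seated height (TCP z 0.0955 m). The upward load there was about 9 N, well under the 60 N limit.
- **Final checks:** The wrist view showed both pin tips inside their holes. The side view showed the plate flat on the carriage, with the gripper clear at z 0.25 m and no load on it.
- **Not measured:** I judged flushness and tilt by eye and from the contact height. I did not look again at the dish, bottle and slide box at the end, but the arm's path stayed well away from them.
- **Small disagreements:** The wrist camera's hole and pin spacings came out about 0.9 mm shorter than nominal. Its positions differed from the top camera's by up to 0.8 mm.

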